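# Clear the power brick and flip the clear parts box open

### The job

Get the clear hinged box of memory boards ready for picking: first push the black power brick that lies in front of it along the table to the left, until all of it is past the left side of the box. Then put a fingertip under the orange tab, swing the lid up and push it over past upright, so that it stays fully open by its own weight. Push gently, do not grip or lift the brick, the tab or the box, leave the box where it stands, and do not disturb the other things on the table.

Things in the scene. Friction and masses are not known exactly. Their poses are not given: they have to be found in the camera images.
- clam: clear plastic hinged box of memory boards, loose, about 0.9 kg. Origin at the centre of its underside, z up; 188 mm along x, 126 mm along y (y = -64 to +57 mm), 60 mm high when shut. Its +y side is the front with the orange tab, turned roughly toward the robot; +x is then its left side; the hinge is at the back. Behind it to the left stands a fixed red tote, 165 mm high; on the right is the table edge.
- clam_lid (a joint): lid angle about the back hinge in rad: 0 shut, 1.57 upright, 1.92 fully open against its stop (leaning back). The lid weighs about 40 g with the tab and turns easily, with a little friction and damping: its balance point is near 1.5; let go below about 1.35 it sinks shut, between it may hang, let go beyond 1.65 it sinks open slowly, within a few seconds.
- lid_hinge (a point): middle of the lid's hinge axis, fixed to the box: at x = 0, y = -69, z = 48 mm in the box's frame; axes as the box's.
- tab_tip (a point): middle of the outer edge of the orange tab, which turns with the lid; 160 mm from the hinge axis. The tab is 60 mm wide along the box's x, 4 mm thick (6 mm at its rounded outer edge) and stands out 30 mm in front of the lid at the height of the lid; with the lid shut its underside is 53 mm above the table, with free space below it.
- brick: black power brick, 92 mm along its x, 119 mm along its y, 31 mm high, about 0.2 to 0.35 kg, loose; origin at the centre of its underside. It starts lying flat in front of the box, partly below the orange tab, its long side roughly along the box's front.
- mouse: beige computer mouse 99 x 79 x 34 mm, a bystander; origin under its centre
- tape: roll of brown packing tape, 104 mm across, 24 mm high, a bystander; origin under its centre
- cards: banded stack of plug-in cards 68 x 96 x 22 mm, a bystander; origin under its centre
- stepper: small stepper motor 56 x 91 x 32 mm, a bystander; origin under its centre
- marker: red felt marker 123 mm long, 16 mm thick, a bystander; origin under its centre

How it is judged:
By the outcome, as a careful person would: the job done as asked, in the order asked, and still so for the second after the job is handed in, with the robot touching nothing.
It also fails if it takes over 56 s, if anything falls off the work surface, if the arm or the gripper's body presses on something with over 40 N, if the wrist force passes 120 N, or if a joint passes its speed limit or range.

### The arm

A 6-joint arm with a two-finger parallel gripper is mounted at the origin on a cart in front of the work surface, level with it; the furniture and walls round the work are solid. World frame = base frame: x ahead of the robot, y to its left, z up, the work surface at z = 0. Lengths are in mm, angles in rad, forces in N, time in s.
With the tool pointing down it reaches from about 400 to 925 mm from the base axis. Payload 12.5 kg.
Tool frame: the origin (TCP) lies on the mounting face of the last link; the fingertips stand 190 mm ahead of it and the grasp point (between the pads) lies 171 mm ahead of it; z points along the fingers, y is the line along which they close (so a half turn about z gives the same grasp; the last joint's range is limited). The gripper opens to 95 mm and grips with 3 to 60 N. Pads are 20 mm wide; open, the fingers measure 119 mm over their backs; the gripper's body (75 mm by 180 mm) begins 59 mm behind the grasp point.
Start: joints at [1.134, 0.491, 1.559, -0, 1.092, -0.106], TCP at [202.976, 591.122, 404.761] pointing down, gripper open.
Joint ranges: [-3.1, 3.1], [-0.84, 2.19], [0.05, 2.79], [-1.13, 4.28], [0.06, 2.93], [-2.69, 2.69]. Speed limits (rad/s): [2.22, 2.22, 2.79, 3.14, 3.14, 3.14].

### API

Orientations are given as [roll, pitch, yaw] about the fixed x, y, z axes, in that order (R = Rz(yaw) Ry(pitch) Rx(roll)).
In Python, from cell import env gives the robot as it stands.
- The arm moves only by the tool carry_out, never from a script. Its argument "series" is a list of rows, each a list of 5 numbers: the shift along the tool's x, y, z in m, then the turn about the tool's z in degrees, then the opening, from 0 (shut) to 1 (fully open). A call has 1 to 20 rows; each row is the pose to reach, as a shift and turn from the pose commanded when the call began, along the tool's axes at that moment; what a row does not reach only later rows make up. A row lasts 1/8 s, in which the tool goes at most 62.5 mm and 10.7 degrees, less where a joint would pass 70% of its speed; a pose out of reach is approached as far as the arm can. A call with a gripper value outside its range is refused whole. The fingers move at their own pace and stop on an object; the grip force is fixed at half the most. Time passes only in rows, so rows that repeat a pose let the fingers close. It gives the time, the measured TCP pose, the force, the opening and the grip force at its end, in the units of the state.
- env.state(): the state, without advancing time (a new reading comes with each control period).
- env.read_camera(name): name is "side" or "top"; returns (picture, depth): 480x640x3 uint8, red, green, blue; 480x640 float32, mm along the optical axis (not along the pixel's ray), 0 where there is no reading.
- env.get_calibration(name): a dict with "intrinsics" (3x3 intrinsics, pixels), "cam_to_world" (4x4, takes a point from camera to world coordinates). Camera axes: x right, y up, looking along -z (the intrinsics and any distortion apply to the point x, -y, -z); pixel columns grow to the right and rows downward; lengths in mm; the calibration is good to about 2 mm. A picture is of the moment at which its call begins. get_calibration takes no time and is no camera call.
- env.job_done(): hands the job in; it is judged then, once.
The state is a dict: "t": time; "joints": joint angles; "qvel": joint speeds; "tau": joint torques, N m; "eef_pos": TCP position; "tcp_rot": TCP orientation; "ft_force": force on the tool from outside, world axes, zero at the start; "moment": the same for the moment, N m; "opening": opening from 0.0 (shut) to 1.0 (fully open); "grip_force": force on a finger pad.
Only numpy, scipy, OpenCV 4.12 (cv2) and the standard library are available. Lean on these libraries where they do the work, as an engineer would, in place of code of your own. Each camera call takes 0.05 s, during which the arm holds its last target. There are 200 camera calls.

## Working session

There is one attempt and no reset: what is moved stays moved. The work goes in short steps, Python scripts to look and compute and a tool call to move; the robot and the scene stay as the last step left them, time stands still between calls to the robot, and variables do not carry over. Pictures are saved under pics/ and viewed, at most 10 in all, crops included, and the job is handed in when it is done.

Besides the shell and the picture viewer there is one more tool, called after "Request:" by a JSON object that holds its "fn" and its "kwargs". carry_out: Moves the arm, as the interface text tells. Its arguments: {"type":"object","properties":{"series":{"type":"array","items":{"type":"array","items":{"type":"number"}}}},"required":["series"]}

```bash
mkdir -p pics
cat > h.py <<'E'
import numpy as np, cv2
from cell import env
def look(name,fn=None):
    p,d=env.read_camera(name); c=env.get_calibration(name)
    if fn: cv2.imwrite('pics/'+fn,p[:,:,::-1])
    return p,d,np.array(c['intrinsics']),np.array(c['cam_to_world'])
def cloud(d,K,T):
    v,u=np.mgrid[:d.shape[0],:d.shape[1]]
    P=np.stack([(u-K[0,2])/K[0,0]*d,-(v-K[1,2])/K[1,1]*d,-d,np.ones_like(d)],-1)
    return (P@T.T)[...,:3]
def ray(u,v,z,K,T):
    r=T[:3,:3]@np.array([(u-K[0,2])/K[0,0],-(v-K[1,2])/K[1,1],-1]); o=T[:3,3]
    return o+r*(z-o[2])/r[2]
E
python3 - <<'E'
from h import *
for n in('top','side'):
    p,d,K,T=look(n,n+'0.png'); np.savez(n+'0.npz',p=p,d=d,K=K,T=T); print(n,K.tolist(),T.round(3).tolist(),env.get_calibration(n).keys())
print(env.state())
E
```

```text
top [[589.528496847497, 0.0, 316.17520249785406], [0.0, 589.528496847497, 247.1700488509353], [0.0, 0.0, 1.0]] [[0.018, 0.996, -0.092, 375.809], [-1.0, 0.02, 0.023, 50.054], [0.024, 0.092, 0.995, 1645.034], [0.0, 0.0, 0.0, 1.0]] dict_keys(['intrinsics', 'cam_to_world'])
side [[531.4926727983286, 0.0, 314.6530032415945], [0.0, 531.4926727983286, 239.7421913123149], [0.0, 0.0, 1.0]] [[0.963, 0.148, -0.227, 176.663], [-0.271, 0.539, -0.797, -1145.553], [0.005, 0.829, 0.559, 884.36], [0.0, 0.0, 0.0, 1.0]] dict_keys(['intrinsics', 'cam_to_world'])
{'t': 0.1, 'joints': array([ 1.13443305e+00,  4.91472747e-01,  1.55938744e+00, -1.06734881e-05,
        1.09165409e+00, -1.05564536e-01]), 'qvel': array([ 7.80384239e-04, -2.11105858e-03, -9.47809625e-04, -1.41995554e-04,
       -7.54306744e-04, -7.41455643e-05]), 'tau': array([ 2.11444880e-03, -6.13618255e+01, -2.58600748e+01,  6.93652011e-02,
        4.69973939e-02, -3.06748086e-05]), 'eef_pos': array([202.945415  , 591.10316734, 404.23694481]), 'tcp_rot': array([-3.14067516e+00, -8.76956411e-05,  2.81079880e+00]), 'ft_force': array([-0.53561368, -0.57158614, -0.1725068 ]), 'moment': array([ 0.01024342, -0.00468412,  0.03359587]), 'grip_force': 0.0, 'opening': 0.9974712288031656}
```

View pics/top0.png

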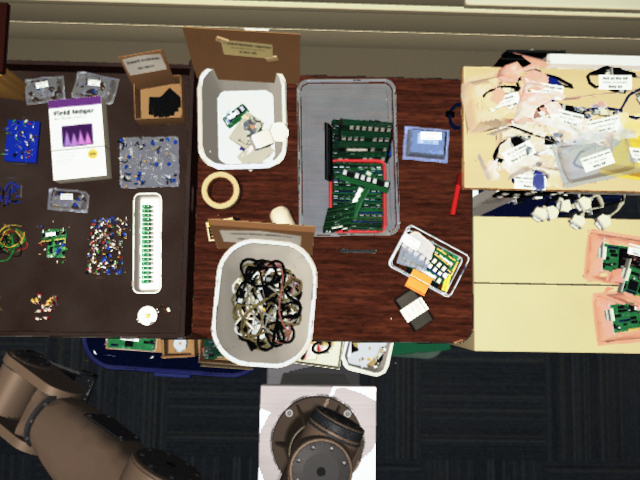

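View pics/side0.png

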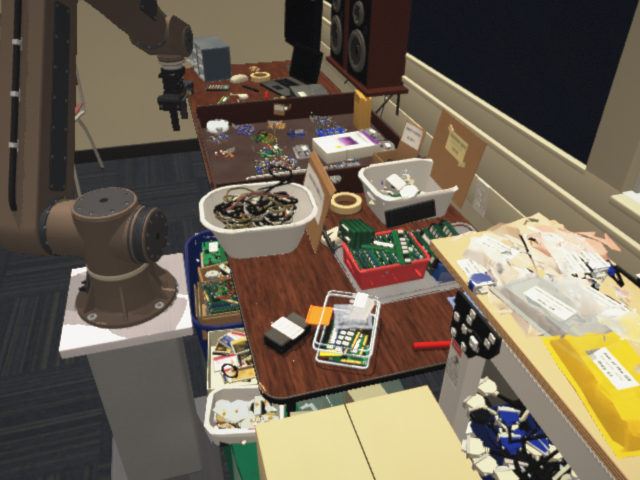

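The top view has +x up and +y to the left. The box is centred near (430,262) with the orange tab near (418,281). The brick is near (412,310), and the free table to its left runs to the wire bin at x≈315. The side view shows the tab at (320,315) and the brick at (289,332).

Run:
```python
from h import *
z=np.load('top0.npz'); p,d,K,T=[z[k] for k in('p','d','K','T')]
C=cloud(d,K,T); X=C.reshape(-1,3)
cr=cv2.resize(p[200:350,340:490],None,fx=4,fy=4,interpolation=cv2.INTER_CUBIC); cv2.imwrite('pics/c1.png',cr[:,:,::-1])
hsv=cv2.cvtColor(p,cv2.COLOR_RGB2HSV)
roi=np.zeros(d.shape,bool); roi[215:340,380:475]=1
def rect(m,name,zz):
    m=m.astype(np.uint8); n,l,s,c=cv2.connectedComponentsWithStats(m); k=1+np.argmax(s[1:,4]); v,u=np.nonzero(l==k)
    W=np.array([ray(a,b,zz,K,T)[:2] for a,b in zip(u,v)],np.float32)
    r=cv2.minAreaRect(W); print(name,len(u),r,'depth z med',np.median(C[l==k][:,2]).round(1)); print(cv2.boxPoints(r).round().tolist())
rect(roi&(hsv[...,0]>5)&(hsv[...,0]<20)&(hsv[...,1]>180)&(hsv[...,2]>180),'tab',58)
h=C[...,2]
sub=roi.copy(); sub[:286]=0
rect(sub&(h>20)&(h<42),'brick depth',31)
b=roi&(h>42)&(h<80); rect(b,'box depth>42',60)
b2=roi&(h>8); rect(b2,'all',40)
# side view tab & brick
z=np.load('side0.npz'); p,d,K,T=[z[k] for k in('p','d','K','T')]; C=cloud(d,K,T)
hsv=cv2.cvtColor(p,cv2.COLOR_RGB2HSV); roi=np.zeros(d.shape,bool); roi[290:360,255:390]=1
rect(roi&(hsv[...,0]>5)&(hsv[...,0]<20)&(hsv[...,1]>180)&(hsv[...,2]>180),'stab',58)
sub=roi.copy(); sub[:,312:]=0; h=C[...,2]
rect(sub&(h>22)&(h<42),'sbrick',31)
sub=roi.copy(); sub[:,:312]=0
rect(sub&(h>48)&(h<80),'sbox',60)
```

```text
tab 6 ((404.5546569824219, -262.9720153808594), (5.3783040046691895, 10.834677696228027), 0.09883280843496323) depth z med 58.0
[[402.0, -258.0], [402.0, -268.0], [407.0, -268.0], [407.0, -258.0]]
brick depth 876 ((360.0428466796875, -257.7023620605469), (104.52281188964844, 69.64320373535156), 34.28730773925781) depth z med 30.0
[[297.0, -258.0], [336.0, -316.0], [423.0, -257.0], [384.0, -199.0]]
box depth>42 1419 ((480.413330078125, -285.8580627441406), (192.81988525390625, 157.50225830078125), 62.76033020019531) depth z med 58.9
[[366.0, -336.0], [506.0, -408.0], [595.0, -236.0], [455.0, -164.0]]
all 3739 ((442.4482116699219, -267.40960693359375), (198.97181701660156, 253.9420623779297), 60.790016174316406) depth z med 34.2
[[283.0, -292.0], [505.0, -416.0], [602.0, -243.0], [380.0, -119.0]]
stab 234 ((425.9200744628906, -261.9682922363281), (62.952247619628906, 29.33011817932129), 62.93192672729492) depth z med 57.0
[[399.0, -283.0], [425.0, -297.0], [453.0, -241.0], [427.0, -227.0]]
sbrick 900 ((360.8482971191406, -261.939697265625), (108.10587310791016, 72.19801330566406), 33.217567443847656) depth z med 29.6
[[296.0, -261.0], [335.0, -322.0], [426.0, -263.0], [386.0, -202.0]]
sbox 1103 ((487.4269714355469, -289.349609375), (190.75424194335938, 153.0587921142578), 62.78582000732422) depth z med 59.1
[[376.0, -339.0], [512.0, -409.0], [599.0, -240.0], [463.0, -170.0]]
```

View pics/c1.png

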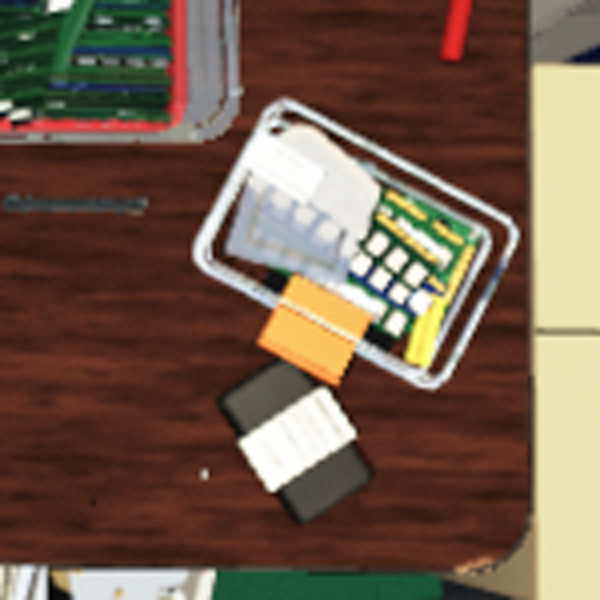

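The crop shows the tab, the box outline and the whole top of the brick. The brick's corners in the crop are about (218,400), (275,362), (372,470) and (300,522), so its long axis is turned about 30° from the box front. Next I'll check the surroundings numerically before moving.

Run:
```python
from h import *
z=np.load('top0.npz'); p,d,K,T=[z[k] for k in('p','d','K','T')]
C=cloud(d,K,T)
for n,u,v in [('edge front',412,341),('edge front2',340,335),('edge right',471,290),('item L',341,251),('item R',376,250),('item low',358,254)]: print(n,ray(u,v,0,K,T).round(),C[v,u].round())
X=C.reshape(-1,3); X=X[d.ravel()>0]
H=lambda x0,x1,y0,y1:X[(X[:,0]>x0)&(X[:,0]<x1)&(X[:,1]>y0)&(X[:,1]<y1)]
for x in range(240,560,40):
    print(x,[int(H(x,x+40,y,y+40)[:,2].max()) if len(H(x,x+40,y,y+40)) else -1 for y in range(-400,280,40)])
```

```text
edge front [ 272. -258.    0.] [ 272. -258.   -1.]
edge front2 [286. -58.   0.] [286. -58.   4.]
edge right [ 417. -424.    0.] [ 416. -421.    8.]
item L [519. -57.   0.] [506. -48. 148.]
item R [ 524. -156.    0.] [ 509. -135.  166.]
item low [ 512. -105.    0.] [ 511. -105.    1.]
240 [8, 12, 9, 9, 7, 7, 8, 6, 12, 8, 139, 165, 171, 152, 147, 136, 140]
280 [10, 11, 33, 36, 12, 10, 11, 11, 10, 12, 141, 181, 188, 159, 170, 167, 143]
320 [9, 10, 39, 40, 43, 10, 14, 11, 12, 10, 139, 174, 204, 168, 171, 161, 139]
360 [10, 48, 40, 69, 38, 11, 9, 14, 9, 13, 141, 173, 197, 175, 171, 150, 140]
400 [67, 65, 70, 68, 62, 8, 10, 11, 9, 9, 143, 163, 225, 234, 234, 159, 143]
440 [72, 38, 65, 69, 66, 65, 12, 12, 12, 11, 141, 154, 221, 208, 224, 214, 141]
480 [68, 36, 67, 67, 63, 63, 166, 152, 167, 159, 137, 137, 138, 143, 129, 138, 138]
520 [61, 63, 70, 69, 69, 11, 9, 10, 16, 137, 219, 220, 214, 212, 216, 210, 204]
```

Request:
{"fn": "carry_out", "kwargs": {"series": [[0,0,-0.06,0,0.36],[0,0,-0.095,0,0.36],[-0.3175,-0.0717,-0.095,10,0.36],[-0.3175,-0.0717,-0.095,20,0.36],[-0.3175,-0.0717,-0.095,30,0.36],[-0.3175,-0.0717,-0.095,40,0.36],[-0.3175,-0.0717,-0.095,50,0.36],[-0.3175,-0.0717,-0.095,60,0.36],[-0.535,-0.3355,-0.095,71,0.36],[-0.535,-0.3355,-0.095,71,0.36],[-0.535,-0.3355,-0.095,71,0.36],[-0.535,-0.3355,-0.095,71,0.36],[-0.535,-0.3355,-0.095,71,0.36],[-0.535,-0.3355,-0.095,71,0.36],[-0.578,-0.585,-0.095,71,0.36],[-0.578,-0.585,-0.095,71,0.36],[-0.578,-0.585,-0.095,71,0.36],[-0.578,-0.585,-0.095,71,0.36],[-0.578,-0.585,-0.095,71,0.36],[-0.578,-0.585,-0.095,71,0.36]]}}

```text
t: 2.6
eef_pos: [559.6, -149.9, 499.5]
tcp_rot: [-3.141, -0.001, 1.571]
ft_force: [0.5, 0.6, 0.0]
opening: 0.364
grip_force: 0.0
```

Request:
{"fn": "carry_out", "kwargs": {"series": [[-0.205,-0.196,0,0,0.36],[-0.205,-0.196,0,0,0.36],[-0.205,-0.196,0,0,0.36],[-0.205,-0.196,0,0,0.36],[-0.205,-0.196,0,0,0.36],[-0.205,-0.196,0.05,0,0.36],[-0.205,-0.196,0.1,0,0.36],[-0.205,-0.196,0.15,0,0.36],[-0.205,-0.196,0.2,0,0.36],[-0.205,-0.196,0.25,0,0.36],[-0.205,-0.196,0.28,0,0.36],[-0.205,-0.196,0.297,0,0.36],[-0.205,-0.196,0.297,0,0.36]]}}

```text
t: 4.22
eef_pos: [364.7, -353.9, 201.8]
tcp_rot: [-3.14, -0.002, 1.573]
ft_force: [0.4, -0.4, 0.3]
opening: 0.366
grip_force: 0.0
```

Run:
```python
from h import *
p,d,K,T=look('top'); a=cv2.resize(p[200:350,340:490],None,fx=3,fy=3,interpolation=cv2.INTER_CUBIC)
p,d,K,T=look('side'); b=cv2.resize(p[270:400,230:400],(588,450),interpolation=cv2.INTER_CUBIC)[:,:340]
cv2.imwrite('pics/s1.png',np.hstack([a,b])[:,:,::-1]); print(env.state()['ft_force'])
```

```text
[0.84267426 0.10731898 1.07488995]
```

View pics/s1.png

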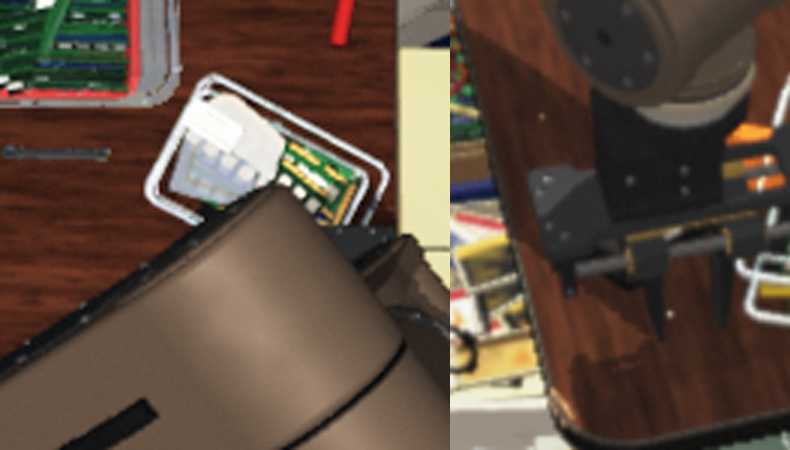

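The fingers stand on the table to the right of the brick, clear of the tab and the box front. I'll start the push slowly.

Request:
{"fn": "carry_out", "kwargs": {"series": [[0.012,0,0,0,0.36],[0.02,0,0,0,0.36],[0.026,0,0,0,0.36],[0.032,0,0,0,0.36],[0.038,0,0,0,0.36],[0.045,0,0,0,0.36],[0.052,0,0,0,0.36],[0.059,0,0,0,0.36],[0.066,0,0,0,0.36],[0.073,0,0,0,0.36],[0.08,0,0,0,0.36],[0.088,0,0,0,0.36],[0.096,0,0,0,0.36],[0.104,0,0,0,0.36],[0.112,0,0,0,0.36],[0.12,0,0,0,0.36]]}}

```text
t: 6.32
eef_pos: [363.7, -234.5, 202.7]
tcp_rot: [3.141, -0.0, 1.572]
ft_force: [0.4, -1.4, 0.1]
opening: 0.358
grip_force: 0.4
```

Run:
```python
from h import *
p,d,K,T=look('side'); b=cv2.resize(p[250:400,220:400],(720,600),interpolation=cv2.INTER_CUBIC)
cv2.imwrite('pics/s2.png',b[:,:,::-1]); print(env.state()['ft_force'])
```

```text
[0.5191283  1.52889779 0.32403519]
```

View pics/s2.png

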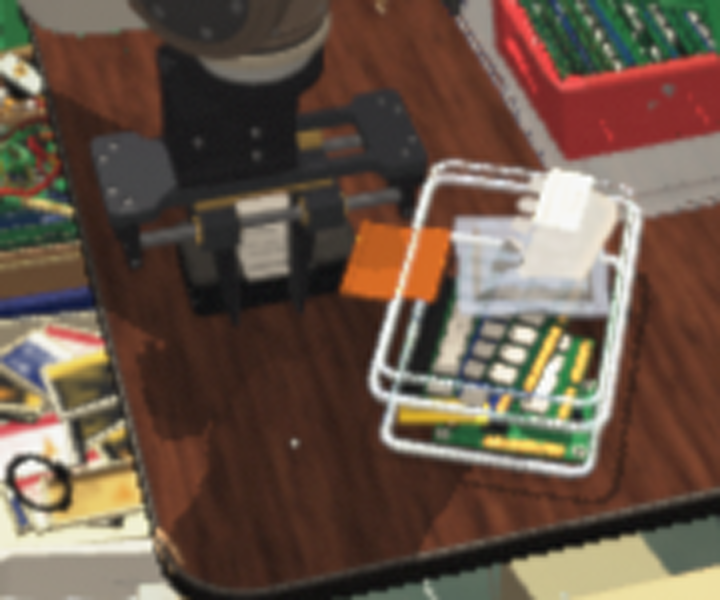

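The brick now lies flush against both fingers (face at about (180-340,300) in the crop) and has turned with its long side along world x. I'll keep pushing with a slight curve toward +x.

Request:
{"fn": "carry_out", "kwargs": {"series": [[0.008,0.0005,0,1,0.36],[0.016,0.001,0,2,0.36],[0.024,0.002,0,3,0.36],[0.032,0.003,0,4,0.36],[0.04,0.0045,0,5,0.36],[0.048,0.006,0,6,0.36],[0.056,0.0075,0,7,0.36],[0.064,0.009,0,8,0.36],[0.072,0.0105,0,9,0.36],[0.08,0.012,0,10,0.36],[0.088,0.0135,0,10,0.36],[0.096,0.015,0,10,0.36],[0.104,0.0165,0,10,0.36],[0.111,0.018,0,10,0.36],[0.118,0.0195,0,10,0.36],[0.123,0.0205,0,10,0.36],[0.127,0.021,0,10,0.36],[0.13,0.0215,0,10,0.36]]}}

```text
t: 8.62
eef_pos: [385.1, -104.8, 202.7]
tcp_rot: [3.142, -0.0, 1.397]
ft_force: [-0.9, -1.6, 0.4]
opening: 0.359
grip_force: 0.9
```

Run:
```python
from h import *
p,d,K,T=look('side'); C=cloud(d,K,T)
o=np.array([496,-294]); a=np.deg2rad(62.8)
b=cv2.resize(p[230:380,200:380],(720,600),interpolation=cv2.INTER_CUBIC)
cv2.imwrite('pics/s3.png',b[:,:,::-1]); print(env.state()['ft_force'])
```

```text
[-0.50123616  0.6053034   0.01384452]
```

View pics/s3.png

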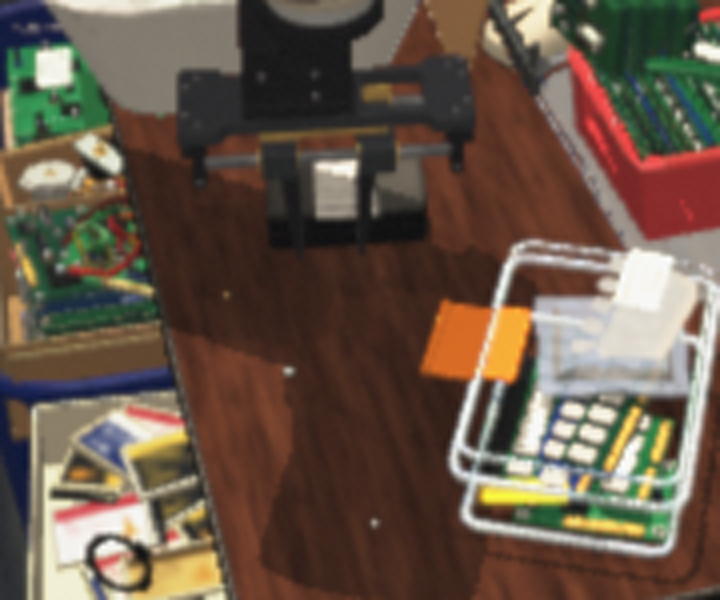

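The brick is well left of the box, at about (270-425,180-245) in the crop. I'll back off, rise and measure.

Request:
{"fn": "carry_out", "kwargs": {"series": [[-0.015,0,0,0,0.36],[-0.03,0,0,0,0.36],[-0.03,0,-0.06,0,0],[-0.06,-0.01,-0.12,-10,0],[-0.1,-0.029,-0.16,-20,0],[-0.1,-0.029,-0.16,-30,0],[-0.1,-0.029,-0.16,-40,0],[-0.1,-0.029,-0.16,-50,0],[-0.1,-0.029,-0.16,-60,0],[-0.1,-0.029,-0.16,-70,0],[-0.1,-0.029,-0.16,-73,0],[-0.1,-0.029,-0.16,-73,0]]}}

```text
t: 10.18
eef_pos: [338.8, -199.3, 362.7]
tcp_rot: [3.141, -0.0, 2.67]
ft_force: [-0.4, 1.0, -0.6]
opening: 0.001
grip_force: 0.0
```

```bash
cat > m.py <<'E'
from h import *
import sys
p,d,K,T=look('side',sys.argv[1]); C=cloud(d,K,T); h=C[...,2]
hsv=cv2.cvtColor(p,cv2.COLOR_RGB2HSV)
def rect(m,name):
    n,l,s,c=cv2.connectedComponentsWithStats(m.astype(np.uint8)); k=1+np.argmax(s[1:,4])
    W=C[l==k][:,:2].astype(np.float32); r=cv2.minAreaRect(W); print(name,len(W),np.round(r[0]),np.round(r[1]),round(r[2],1)); B=cv2.boxPoints(r); print(B.round().tolist()); return B
X,Y=C[...,0],C[...,1]
t=rect((h>45)&(h<75)&(hsv[...,0]>5)&(hsv[...,0]<20)&(hsv[...,1]>150)&(hsv[...,2]>120)&(X>370)&(X<480)&(Y<-200)&(Y>-320),'tab')
b=rect((h>15)&(h<40)&(X>310)&(X<470)&(Y>-140)&(Y<0),'brick')
g=rect((h>46)&(h<75)&(X>360)&(X<640)&(Y>-425)&(Y<-160),'box+tab')
a=np.deg2rad(62.8); u=np.array([np.cos(a),np.sin(a)]); o=np.array([496,-294])
print('brick u',((b-o)@u).round()); print(env.state()['eef_pos'],env.state()['tcp_rot'],env.state()['opening'])
E
python3 m.py s4.png
```

```text
tab 247 [ 427. -261.] [65. 30.] 62.6
[[399.0, -283.0], [426.0, -297.0], [456.0, -239.0], [428.0, -225.0]]
brick 743 [405. -65.] [ 74. 105.] 82.7
[[348.0, -95.0], [453.0, -108.0], [462.0, -35.0], [358.0, -22.0]]
box+tab 1206 [ 485. -289.] [192. 159.] 62.6
[[370.0, -337.0], [512.0, -411.0], [600.0, -240.0], [459.0, -167.0]]
brick u [110. 145. 215. 179.]
[ 338.88290751 -199.16740549  362.69796717] [ 3.14148739e+00 -1.24559442e-04  2.66883554e+00] 0.0009159270955538834
```

View pics/s4.png

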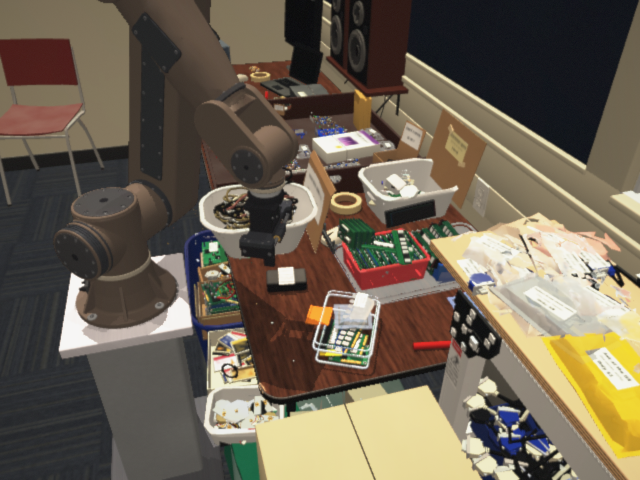

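The brick's nearest corner is at box u≈110 mm and the box side is at about 95 mm. The box hasn't moved. The margin is thin if the brick's nominal 92x119 outline counts, so I'll nudge it about 13 mm further.

Request:
{"fn": "carry_out", "kwargs": {"series": [[-0.0073,0.0757,0,10,0.36],[-0.0073,0.0757,0,20,0.36],[-0.0073,0.0757,0,30,0.36],[-0.0073,0.0757,0,40,0.36],[-0.0073,0.0757,0,50,0.36],[-0.0073,0.0757,0,60,0.36],[-0.0073,0.0757,0.05,70,0.36],[-0.0073,0.0757,0.1,73,0.36],[-0.0073,0.0757,0.14,73,0.36],[-0.0073,0.0757,0.16,73,0.36],[-0.0073,0.0757,0.16,73,0.36]]}}

```text
t: 11.6
eef_pos: [379.9, -134.7, 201.7]
tcp_rot: [-3.139, -0.001, 1.396]
ft_force: [-1.2, 0.6, 0.3]
opening: 0.363
grip_force: 0.0
```

Request:
{"fn": "carry_out", "kwargs": {"series": [[0.012,0,0,0,0.36],[0.02,0,0,0,0.36],[0.026,0,0,0,0.36],[0.031,0.001,0,0,0.36],[0.036,0.002,0,0,0.36],[0.04,0.003,0,0,0.36],[0.043,0.004,0,0,0.36],[0.044,0.004,0,0,0.36],[0.03,0.004,0,0,0.36],[0.01,0.004,0,0,0.36],[0,0,-0.06,-5,0],[-0.03,-0.01,-0.12,-15,0],[-0.071,-0.029,-0.16,-25,0],[-0.071,-0.029,-0.16,-35,0],[-0.071,-0.029,-0.16,-45,0],[-0.071,-0.029,-0.16,-55,0],[-0.071,-0.029,-0.16,-65,0],[-0.071,-0.029,-0.16,-73,0],[-0.071,-0.029,-0.16,-73,0]]}}

```text
t: 13.98
eef_pos: [338.9, -199.8, 362.6]
tcp_rot: [3.141, -0.0, 2.67]
ft_force: [0.2, 0.1, -0.6]
opening: 0.005
grip_force: 0.0
```

```bash
python3 m.py s5.png
```

```text
tab 247 [ 427. -260.] [62. 31.] 61.7
[[399.0, -280.0], [426.0, -295.0], [455.0, -241.0], [428.0, -226.0]]
brick 731 [410. -53.] [ 75. 104.] 81.0
[[353.0, -82.0], [456.0, -98.0], [468.0, -24.0], [365.0, -7.0]]
box+tab 1232 [ 486. -287.] [197. 160.] 63.3
[[370.0, -339.0], [513.0, -411.0], [601.0, -235.0], [459.0, -163.0]]
brick u [124. 156. 228. 195.]
[ 338.93209701 -199.73573747  362.63866707] [ 3.14142475e+00 -2.21714098e-04  2.66747574e+00] 0.0054106933650108005
```

The brick is now at u≥124, clear of the bin, and the box is unmoved. The tool x axis now points out along the box front. I'll go down in front of the tab and approach its edge.

Request:
{"fn": "carry_out", "kwargs": {"series": [[-0.03,-0.014,0.04,0,0],[-0.055,-0.014,0.09,0,0],[-0.062,-0.014,0.13,0,0],[-0.066,-0.014,0.148,0,0],[-0.07,-0.014,0.148,0,0],[-0.074,-0.014,0.148,0,0],[-0.077,-0.014,0.148,0,0],[-0.079,-0.014,0.148,0,0],[-0.079,-0.014,0.148,0,0]]}}

```text
t: 15.15
eef_pos: [402.6, -247.1, 215.3]
tcp_rot: [3.141, -0.002, 2.671]
ft_force: [-6.5, 1.1, 5.0]
opening: 0.009
grip_force: 3.6
```

Run:
```python
from h import *
p,d,K,T=look('side'); b=cv2.resize(p[270:390,260:400],(700,600),interpolation=cv2.INTER_CUBIC)
cv2.imwrite('pics/s6.png',b[:,:,::-1]); print(env.state()['ft_force'])
```

```text
[-7.77696247  1.41329525  5.59650946]
```

View pics/s6.png

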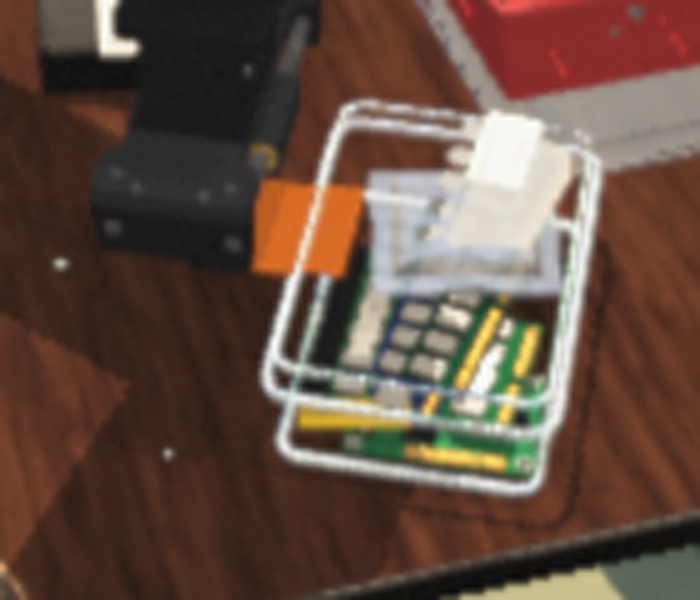

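The finger is touching the tab's outer edge at about (258,230) in the crop with good friction, and the box hasn't moved. I'll lift gently along the lid's arc.

Request:
{"fn": "carry_out", "kwargs": {"series": [[0.0005,0,-0.003,0,0],[0.0003,0,-0.009,0,0],[-0.001,0,-0.0184,0,0],[-0.0032,0,-0.0279,0,0],[-0.006,0,-0.0372,0,0],[-0.0092,0,-0.0463,0,0],[-0.013,0,-0.0553,0,0],[-0.0172,0,-0.064,0,0],[-0.022,0,-0.0725,0,0]]}}

```text
t: 16.32
eef_pos: [422.3, -257.1, 288.1]
tcp_rot: [3.141, -0.003, 2.671]
ft_force: [-9.5, 2.8, 5.8]
opening: 0.007
grip_force: 5.2
```

Run:
```python
from h import *
p,d,K,T=look('side'); b=cv2.resize(p[250:390,250:400],(640,600),interpolation=cv2.INTER_CUBIC)
cv2.imwrite('pics/s7.png',b[:,:,::-1]); print(env.state()['ft_force'])
```

```text
[-8.42215575  3.94382742  6.10367685]
```

View pics/s7.png

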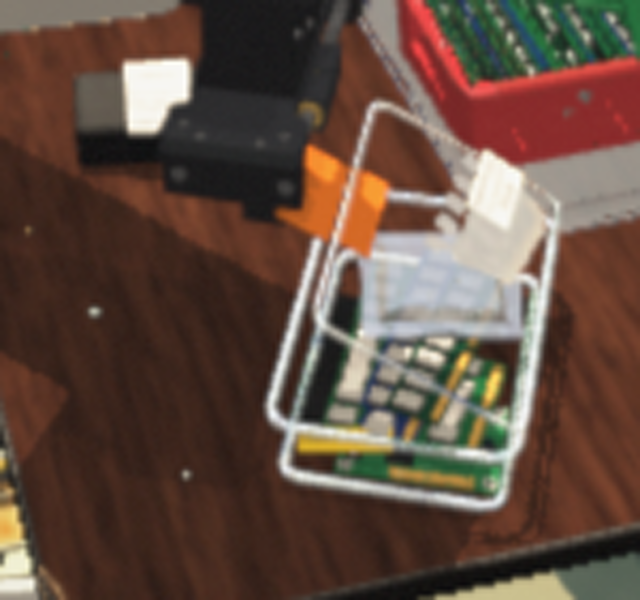

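The lid is swinging up: the tab is at (335,200) in the crop, with the lid at about 30°. The box outline shows no visible shift. The force is mostly along the lid toward the hinge, so I'll ease off 2 mm outward and continue the arc.

Request:
{"fn": "carry_out", "kwargs": {"series": [[0.0018,0,-0.001,0,0],[-0.003,0,-0.0082,0,0],[-0.0085,0,-0.016,0,0],[-0.0145,0,-0.0236,0,0],[-0.0209,0,-0.0307,0,0],[-0.0277,0,-0.0375,0,0],[-0.0349,0,-0.0438,0,0],[-0.0425,0,-0.0497,0,0],[-0.0504,0,-0.0551,0,0]]}}

```text
t: 17.5
eef_pos: [468.4, -280.7, 342.7]
tcp_rot: [3.142, 0.0, 2.671]
ft_force: [-1.1, -0.4, 0.1]
opening: 0.006
grip_force: 0.2
```

```bash
cat > t.py <<'E'
from h import *
for n in ('side','top'):
    p,d,K,T=look(n); C=cloud(d,K,T); hsv=cv2.cvtColor(p,cv2.COLOR_RGB2HSV)
    m=(hsv[...,0]>5)&(hsv[...,0]<20)&(hsv[...,1]>150)&(hsv[...,2]>90)&(C[...,0]>370)&(C[...,0]<660)&(C[...,1]<-200)&(C[...,1]>-400)&(C[...,2]>40)
    W=C[m]; a=np.deg2rad(62.8); o=np.array([496,-294])
    if len(W)<5: print(n,len(W)); continue
    v=(W[:,:2]-o)@np.array([-np.sin(a),np.cos(a)]); z=W[:,2]
    print(n,len(W),'v',np.percentile(v,[5,50,95]).round(),'z',np.percentile(z,[5,50,95]).round(),'ang',np.arctan2(np.median(z)-48,np.median(v)+69).round(2))
s=env.state(); print(s['eef_pos'],s['ft_force'],((s['eef_pos'][:2]-o)@np.array([-np.sin(a),np.cos(a)])).round(1))
E
python3 t.py
```

```text
side 210 v [-16.  -1.  13.] z [143. 160. 182.] ang 1.02
top 0
[ 468.61990498 -280.77708875  342.7805139 ] [ 0.77194668 -0.17217147  0.66049059] 30.4
```

Request:
{"fn": "carry_out", "kwargs": {"series": [[-0.0082,0,-0.005,0,0],[-0.0167,0,-0.0094,0,0],[-0.0255,0,-0.0133,0,0],[-0.0345,0,-0.016,0,0],[-0.0436,0,-0.016,0,0],[-0.053,0,-0.016,0,0],[-0.0624,0,-0.016,0,0],[-0.072,0,-0.016,0,0],[-0.08,0,-0.016,0,0],[-0.087,0,-0.016,0,0],[-0.094,0,-0.016,0,0],[-0.1,0,-0.016,0,0],[-0.106,0,-0.016,0,0],[-0.112,0,-0.016,0,0],[-0.117,0,-0.016,0,0],[-0.117,0,-0.016,0,0]]}}

```text
t: 19.6
eef_pos: [572.4, -333.5, 358.2]
tcp_rot: [3.141, 0.0, 2.671]
ft_force: [0.1, 0.4, -0.2]
opening: 0.005
grip_force: 0.0
```

```bash
python3 t.py
```

```text
side 64 v [-120. -113. -109.] z [154. 183. 198.] ang 1.88
top 1
[ 572.0858964  -333.35071487  358.22625676] [ 0.28341242 -0.02175478  0.35736262] -85.7
```

The lid reads about 1.88 rad, close to its stop. I'll retreat outward and up, then check.

Request:
{"fn": "carry_out", "kwargs": {"series": [[0.03,0,0,0,0],[0.08,0,-0.02,0,0],[0.13,0,-0.06,0,0],[0.17,0.03,-0.11,0,0],[0.2,0.08,-0.15,0,0],[0.23,0.13,-0.18,0,0],[0.23,0.16,-0.18,0,0],[0.23,0.16,-0.18,0,0],[0.23,0.16,-0.18,0,0],[0.23,0.16,-0.18,0,0],[0.23,0.16,-0.18,0,0],[0.23,0.16,-0.18,0,0],[0.23,0.16,-0.18,0,0],[0.23,0.16,-0.18,0,0],[0.23,0.16,-0.18,0,0],[0.23,0.16,-0.18,0,0]]}}

```text
t: 21.7
eef_pos: [439.6, -86.5, 538.3]
tcp_rot: [3.142, 0.0, 2.671]
ft_force: [0.0, 0.4, -0.2]
opening: 0.005
grip_force: 0.0
```

```bash
python3 t.py; python3 m.py s8.png 2>&1 | grep -A1 brick
python3 - <<'E'
from h import *
p=look('side')[0]; cv2.imwrite('pics/s9.png',cv2.resize(p[200:400,200:460],(780,600),interpolation=cv2.INTER_CUBIC)[:,:,::-1])
E
```

```text
side 182 v [-132. -123. -115.] z [148. 183. 195.] ang 1.95
top 281 v [-127. -118. -111.] z [146. 177. 197.] ang 1.93
[439.61427944 -86.50285969 538.32248328] [ 0.42663144  0.81342202 -1.10226329] 145.0
```

View pics/s9.png

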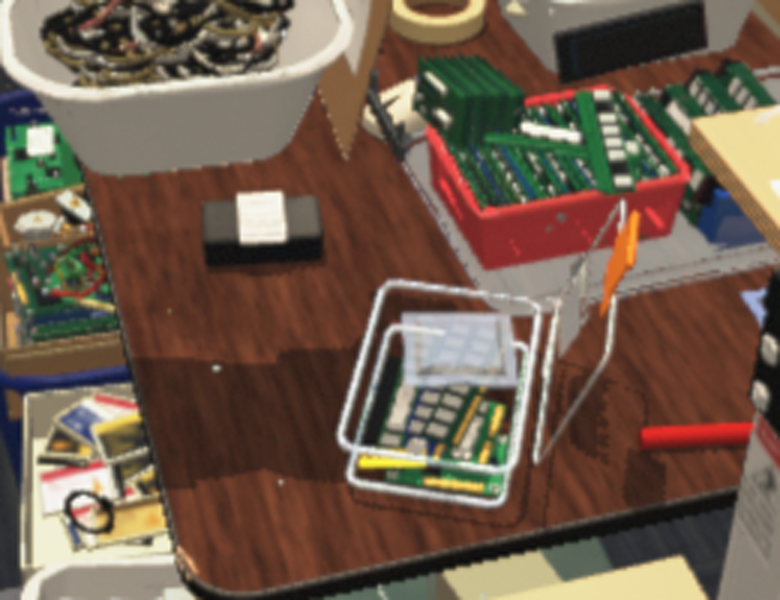

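The lid stands fully open (orange tab at (622,260), about 1.93 rad). The brick, at about (263,230), lies clear to the left of the box. The box and the bystanders in view look undisturbed and the arm is clear, so I'm handing in.

```bash
python3 -c "
from cell import env
print(env.job_done())"
```

```text
the job is handed in; nothing more can be done
None
```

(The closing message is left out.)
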